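Stir the scrubbing balls round the cog

ROBOT

A 6-joint arm with a two-finger parallel gripper is mounted at the origin on a cart in front of the work surface, level with it; the furniture and walls round the work are solid. World frame = base frame: x ahead of the robot, y to its left, z up, the work surface at z = 0. Lengths are in m, angles in degrees, forces in N, time in s.
With the tool pointing down it reaches from about 0.4 to 0.825 m from the base axis. Payload 7 kg.
Tool frame: the origin (TCP) lies midway between the tips of the shut fingers; the grasp point (between the pads) lies 19 mm behind it; z points along the fingers, y is the line along which they close (so a half turn about z gives the same grasp; the last joint's range is limited). The gripper opens to 88 mm and grips with 3 to 60 N. Pads are 19 mm wide; open, the fingers measure 130 mm over their backs; the gripper's body (78 mm by 193 mm) begins 47 mm behind the grasp point.
Start: joints at [-49.784, 20.546, 0.682, 0, -70.136, -16.507], TCP at [0.271, -0.618, 0.227] pointing down, gripper open.
Joint ranges: [-176.03, 176.03], [-82.01, 121.73], [-58.28, 71.71], [-173.87, 95.51], [-174.79, -0.11], [-173.66, 173.66]. Speed limits (degrees/s): [136.94, 136.94, 172.46, 180, 180, 180].

INTERFACE

Orientations are given as [roll, pitch, yaw] about the fixed x, y, z axes, in that order (R = Rz(yaw) Ry(pitch) Rx(roll)).
In Python, from plant import r gives the robot as it stands. The module is installed in compiled form; this text tells all that it offers.
- The arm moves only by the tool play_rows, never from a script. Its argument "rows" is a list of rows, each an object with "slide": the shift along the tool's x, y, z as a fraction of full scale, a list of three; "delta_rot": the turn, a rotation vector about the tool's x, y, z as a fraction of full scale, a list of three; "fingers": the opening, from -1 (shut) to 1 (fully open). In form: [{"slide": [x, y, z], "delta_rot": [rx, ry, rz], "fingers": fingers}, ...]. A call has 1 to 8 rows; each row shifts and turns the commanded pose from where the row before left it, along the tool's axes as they then stand; what a row does not reach is not made up. Full scale, the value 1, is 0.15 m for a shift and 0.08 rad for a turn. A row lasts 1/8 s, in which the tool goes at most 62.5 mm and 10.7 degrees, less where a joint would pass 70% of its speed; a pose out of reach is approached as far as the arm can. A call with a number of a shift or a turn outside -1 to 1 is refused whole. A call with a gripper value outside its range is refused whole. The fingers move at their own pace and stop on an object; "squeeze" is the grip in N (left out, the last holds). Time passes only in rows, so rows that do not move let the fingers close. It gives the time, the measured TCP pose, the force, the opening and the grip force at its end, in the units of the state.
- r.get_state(): the state, without advancing time (a new reading comes with each control period).
- r.capture(name): name is "scene" or "top"; returns a dict with "image" (480x640x3 uint8, blue, green, red), "fx", "fy", "cx", "cy" (pixels), "R" (3x3) and "t" (3): a world point X has camera coordinates R X + t. Camera axes: x right, y down, z forward; pixel columns grow to the right and rows downward; lengths in m; the calibration is good to about 2 mm. A picture is of the moment at which its call begins. There is no depth.
- r.close_job(): hands the job in; it is judged then, once.
The state is a dict: "time_s": time; "joints": joint angles; "qd": joint speeds; "joint_torque": joint torques, N m; "tcp_pos": TCP position; "eef_rot": TCP orientation; "contact_force": force on the tool from outside, world axes, zero at the start; "moment": the same for the moment, N m; "gripper_width": finger opening in m; "gripper_force": force on a finger pad.
Only numpy, scipy, OpenCV 4.12 (cv2) and the standard library are available. Lean on these libraries where they do the work, as an engineer would, in place of code of your own. Each camera call takes 0.05 s, during which the arm holds its last target. There are 200 camera calls.

TASK

Scrub the rusty cog in the pan: take the stirrer off its stand by the wooden head, put its foot down close to the pan floor beside the pan's lug, and stir the ceramic balls twice all the way round the cog, anticlockwise seen from above, so that you finish at the lug. Then hang the stirrer back on the stand as it was and let go. Keep every ball in the pan, do not shove the pan along the worktop, and leave the loose G-clamp and the pipe stub alone.

Things in the scene. Friction and masses are not known exactly. Their poses are not given: they have to be found in the camera images.
- pan: Loose round steel pan, 2.5 kg, 210 mm across, 58 mm high. Origin: centre of underside; z up; x points to its one lug, a dark bar loop outside the rim, out to 132 mm. Inner floor 5 mm up, inner radius 91 mm there. Bolted at its centre: a brown cog, 60 mm diameter, top 25 mm up, with a nut and stud to 39 mm. The balls lie on the floor between cog and wall. Anticlockwise from above: from x to y
- stirrer: Loose stirrer, 200 mm long, 0.1-0.2 kg: square wooden head 28x28 mm, 50 mm high; below it a steel shaft, 12 mm diameter, with a round foot (16 mm diameter, 22 mm high). Origin: centre of the head's underside; z up, x and y square to the head's sides. At the start it hangs upright, head resting on the stand's prongs, its axes parallel to the stand's
- stirrer_foot (a point): Centre of the end face of the stirrer's foot, 150 mm below the stirrer's origin
- stand: Fixed grey stand. Origin: on the worktop under the hanging point; z up. Two level prongs, top 170 mm up, reach to x = -34 mm (open front, roughly to the robot); slot between them 20 mm wide, open at front, top and bottom; outer width 44 mm. Lips 4 mm high cross the prongs at x = -29 and +29; the head rests between. Column at x = 31 to 45, 164 mm high. Foot plate x -43 to 67, 80 wide, 8 thick
- hang_point (a point): On the stand: where the stirrer's origin belongs when it hangs, midway between the prongs at the level of their top, 170 mm above the worktop
- gclamp: Bystander: loose rusty G-clamp lying flat, 135 x 105 mm, 19 mm high; it lies on the other side of the pan from the stand
- pipe: Bystander: loose rusty pipe stub standing on end, 42 mm across, 62 mm high, beyond the pan on the left
- ball_0_center (a point): Centre of one of ten loose white ceramic balls in the pan (24 mm diameter, 22 g)
- ball_1_center (a point): Centre of one of ten loose white ceramic balls in the pan (24 mm diameter, 22 g)
- ball_2_center (a point): Centre of one of ten loose white ceramic balls in the pan (24 mm diameter, 22 g)
- ball_3_center (a point): Centre of one of ten loose white ceramic balls in the pan (24 mm diameter, 22 g)
- ball_4_center (a point): Centre of one of ten loose white ceramic balls in the pan (24 mm diameter, 22 g)
- ball_5_center (a point): Centre of one of ten loose white ceramic balls in the pan (24 mm diameter, 22 g)
- ball_6_center (a point): Centre of one of ten loose white ceramic balls in the pan (24 mm diameter, 22 g)
- ball_7_center (a point): Centre of one of ten loose white ceramic balls in the pan (24 mm diameter, 22 g)
- ball_8_center (a point): Centre of one of ten loose white ceramic balls in the pan (24 mm diameter, 22 g)
- ball_9_center (a point): Centre of one of ten loose white ceramic balls in the pan (24 mm diameter, 22 g)

How it is judged (in metres and radians):
On the way, in this order (a step that is already met when the one before it is completed fails the run):
1. start: the stirrer's foot is down in the pan beside the lug (x of stirrer_foot in the frame of pan between 0.03 and 0.1 m and y of stirrer_foot in the frame of pan between -0.028 and 0.028 m and z of stirrer_foot in the frame of pan below 0.022 m), for 0.05 s.
2. first turn: the stirrer's foot is down in the pan a quarter turn anticlockwise from the lug (y of stirrer_foot in the frame of pan between 0.03 and 0.1 m and x of stirrer_foot in the frame of pan between -0.028 and 0.028 m and z of stirrer_foot in the frame of pan below 0.022 m), for 0.05 s.
3. first turn: the stirrer's foot is down in the pan opposite the lug (x of stirrer_foot in the frame of pan between -0.1 and -0.03 m and y of stirrer_foot in the frame of pan between -0.028 and 0.028 m and z of stirrer_foot in the frame of pan below 0.022 m), for 0.05 s.
4. first turn: the stirrer's foot is down in the pan three quarters round from the lug (y of stirrer_foot in the frame of pan between -0.1 and -0.03 m and x of stirrer_foot in the frame of pan between -0.028 and 0.028 m and z of stirrer_foot in the frame of pan below 0.022 m), for 0.05 s.
5. first turn: the stirrer's foot is down in the pan beside the lug (all of step 1), for 0.05 s.
6. second turn: the stirrer's foot is down in the pan a quarter turn anticlockwise from the lug (all of step 2), for 0.05 s.
7. second turn: the stirrer's foot is down in the pan opposite the lug (all of step 3), for 0.05 s.
8. second turn: the stirrer's foot is down in the pan three quarters round from the lug (all of step 4), for 0.05 s.
9. second turn: the stirrer's foot is down in the pan beside the lug (all of step 5), for 0.05 s.
At the end, for the whole second after the job is handed in: Stirrer hanging still and upright (0.1 rad) on the prongs, origin within 13 mm sideways and -6 to +4 mm in height of the hanging point; all balls inside the level pan; of each ball pair 0-1, 2-3, 4-5, 6-7, 8-9 at least one lies over 15 mm from its start (horizontal distance between stirrer and hang_point below 0.013 m and z of stirrer in the frame of stand between 0.164 and 0.174 m and angle between stirrer's own z axis and vertical below 0.1 rad and linear speed of stirrer below 0.03 m/s and contact force between stirrer and stand above 0.3 N and angle between pan's own z axis and vertical below 0.05 rad and horizontal distance between each of ball_0_center, ball_1_center, ball_2_center, ball_3_center, ball_4_center, ball_5_center, ball_6_center, ball_7_center, ball_8_center, ball_9_center and pan below 0.102 m and z of each of ball_0_center, ball_1_center, ball_2_center, ball_3_center, ball_4_center, ball_5_center, ball_6_center, ball_7_center, ball_8_center, ball_9_center in the frame of pan below 0.06 m and distance of any of ball_0_center, ball_1_center from where it was at the start of the episode above 0.015 m and distance of any of ball_2_center, ball_3_center from where it was at the start of the episode above 0.015 m and distance of any of ball_4_center, ball_5_center from where it was at the start of the episode above 0.015 m and distance of any of ball_6_center, ball_7_center from where it was at the start of the episode above 0.015 m and distance of any of ball_8_center, ball_9_center from where it was at the start of the episode above 0.015 m); the robot touches nothing.
It fails at once if the pan is shoved more than 30 mm (distance of pan from where it was at the start of the episode above 0.03 m).
It fails at once if a ball leaves the pan (horizontal distance between any of ball_0_center, ball_1_center, ball_2_center, ball_3_center, ball_4_center, ball_5_center, ball_6_center, ball_7_center, ball_8_center, ball_9_center and pan above 0.115 m).
It fails at once if the loose G-clamp or the pipe stub is disturbed (30 mm) (distance of any of gclamp, pipe from where it was at the start of the episode above 0.03 m).
It also fails if it takes over 72 s, if anything falls off the work surface, if the arm or the gripper's body presses on something with over 40 N, if the wrist force passes 120 N, or if a joint passes its speed limit or range.

## Working session

There is one attempt and no reset: what is moved stays moved. The work goes in short steps, Python scripts to look and compute and a tool call to move; the robot and the scene stay as the last step left them, time stands still between calls to the robot, and variables do not carry over. Pictures are saved under pics/ and viewed, at most 10 in all, crops included, and the job is handed in when it is done.

Besides the shell and the picture viewer there is one more tool, called after "Request:" as a command line: name --argument value ..., lists and objects as JSON in quotes. play_rows: Moves the arm, as the interface text tells. Shift numbers are shares of 0.15 m and turn numbers shares of 0.08 rad, none past 1 either way. Its arguments: {"type":"object","properties":{"rows":{"type":"array"},"squeeze":{"type":"number"}},"required":["rows"]}

```bash
mkdir -p pics && python3 - <<'E'
from plant import r
import cv2,numpy as np,pickle
d={}
for n in("scene","top"):
    c=r.capture(n); d[n]=c; cv2.imwrite(f"pics/{n}0.png",c["image"])
    print(n,c["fx"],c["cx"],c["cy"],np.round(c["R"],3).tolist(),np.round(c["t"],3).tolist(), np.round(-np.array(c["R"]).T@c["t"],3))
pickle.dump(d,open("c0.pkl","wb"))
print(r.get_state())
E
```

```text
scene 453.65310325571284 312.85354550094183 243.43410561025416 [[-0.908, -0.419, -0.002], [-0.28, 0.609, -0.742], [0.312, -0.673, -0.671]] [0.508, 0.229, 1.051] [0.197 0.781 0.876]
top 546.1788558297899 313.5864371162787 229.78916713232525 [[-0.027, -1.0, 0.006], [-0.994, 0.026, -0.109], [0.109, -0.009, -0.994]] [0.029, 0.58, 1.084] [0.459 0.024 1.14 ]
{'time_s': 0.1, 'joints': array([-4.97846963e+01,  2.05880987e+01,  6.40710170e-01, -1.77777217e-02,
       -7.01346912e+01, -1.65078950e+01]), 'qd': array([-0.04491907, -0.18600706,  0.13460626, -0.11416051, -0.03827007,
        0.02182187]), 'joint_torque': array([-1.74162797e-03, -5.84163845e+01,  2.93750507e+01,  7.01556623e+00,
        1.01876157e-02, -4.67222139e-05]), 'tcp_pos': array([ 0.27121972, -0.6176601 ,  0.22572039]), 'eef_rot': array([ 1.79916554e+02, -7.30062701e-03, -1.56298639e+02]), 'contact_force': array([-0.33012829,  1.03292224,  0.41202653]), 'moment': array([-0.01667376, -0.01448157,  0.06469201]), 'gripper_force': 0.0, 'gripper_width': 0.08767614689371603}
```

View pics/scene0.png

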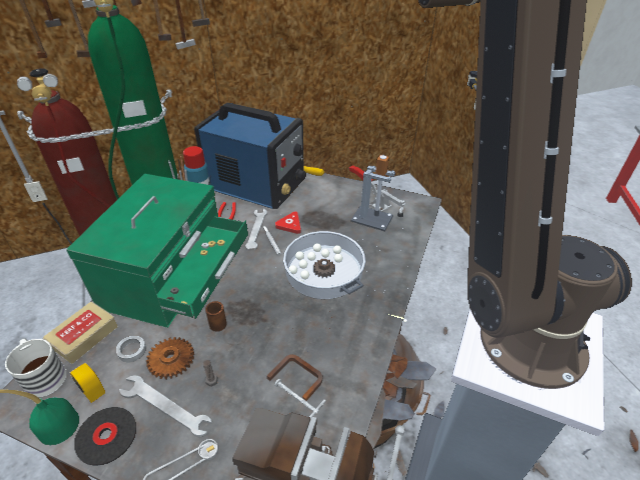

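View pics/top0.png

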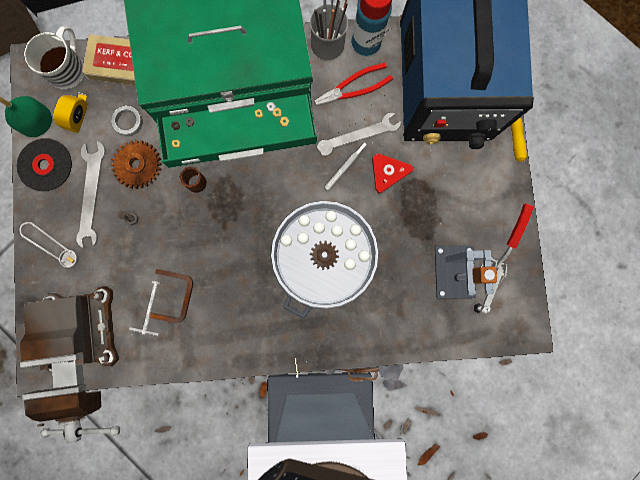

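```bash
python3 - <<'E'
import cv2,numpy as np
a=cv2.imread("pics/top0.png")[225:325,420:550]; b=cv2.imread("pics/scene0.png")[140:240,340:450]
t=cv2.imread("pics/top0.png")[190:325,260:390]
f=lambda i,s:cv2.resize(i,None,fx=s,fy=s,interpolation=cv2.INTER_CUBIC)
A=f(a,3);B=f(b,3);T=f(t,3)
im=np.zeros((600,800,3),np.uint8)
im[:300,:390]=A; im[:300,400:730]=B
im[300:,:289]=cv2.resize(T,(289,300)); cv2.imwrite("pics/z.png",im)
E
```

```text
(no output)
```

View pics/z.png

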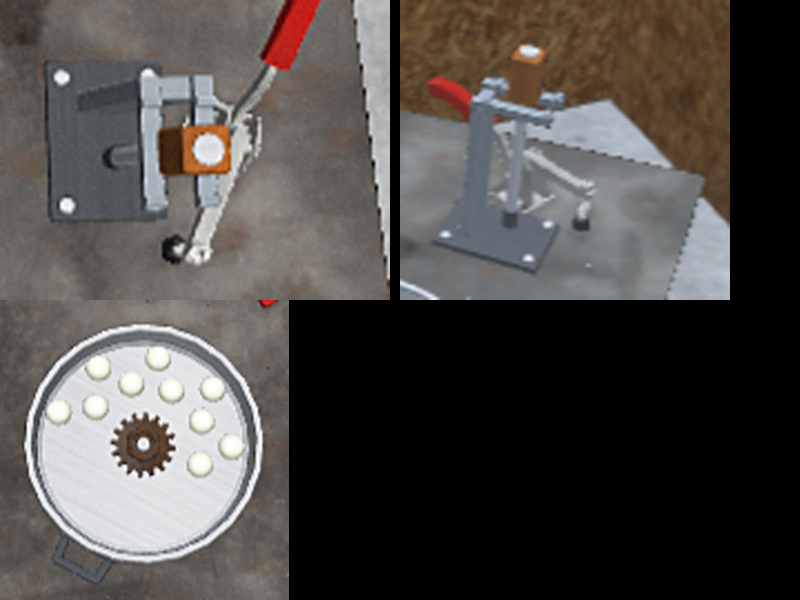

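The head's white cap sits at about (489,275) in the top view. The stand's open front faces down the image, towards the robot. The pan centre is near (324,255), with the lug at about (297,306) and the balls in the far half.

```bash
cat > h.py <<'E'
import numpy as np,cv2
def ray(c,p):
    R=np.array(c["R"]);o=-R.T@np.array(c["t"])
    return o,R.T@np.array([(p[0]-c["cx"])/c["fx"],(p[1]-c["cy"])/c["fy"],1.])
def onz(c,p,z):
    o,d=ray(c,p); return o+d*(z-o[2])/d[2]
def tri(c1,p1,c2,p2):
    o1,d1=ray(c1,p1);o2,d2=ray(c2,p2)
    s=np.linalg.lstsq(np.c_[d1,-d2],o2-o1,rcond=None)[0]
    a,b=o1+s[0]*d1,o2+s[1]*d2
    return (a+b)/2,np.linalg.norm(a-b)
def blob(m,box):
    x0,y0,x1,y1=box; q=np.zeros_like(m);q[y0:y1,x0:x1]=m[y0:y1,x0:x1]
    n,l,s,cc=cv2.connectedComponentsWithStats(q.astype(np.uint8)); k=1+np.argmax(s[1:,4]); return cc[k],s[k],l==k
E
python3 - <<'E'
import pickle,numpy as np,cv2
from h import *
d=pickle.load(open("c0.pkl","rb"));S,T=d["scene"],d["top"]
np.set_printoptions(precision=4,suppress=True)
def white(im): return im.min(2)>215
pt=blob(white(T["image"]),(478,262,500,288));ps=blob(white(S["image"]),(375,150,392,165))
print("cap",pt[0],pt[1],ps[0],ps[1],tri(T,pt[0],S,ps[0]),onz(T,pt[0],.22),onz(S,ps[0],.22))
# wood top face in top view (bright orange)
im=T["image"].astype(int); h=cv2.cvtColor(T["image"],cv2.COLOR_BGR2HSV)
w=(h[...,0]<20)&(h[...,1]>120)&(h[...,2]>150)
w|=pt[2]; b=blob(w,(470,255,505,295)); c=max(cv2.findContours(b[2].astype(np.uint8),0,2)[0],key=cv2.contourArea)
rr=cv2.minAreaRect(c); box=np.array([onz(T,p,.22) for p in cv2.boxPoints(rr)]); print("head",rr,box[:,:2],box.mean(0))
A=lambda x,y:(420+(x+.5)/3-.5,225+(y+.5)/3-.5)
for n,p,z in[("bolt",(62,77),.01),("bolt",(148,75),.01),("bolt",(67,205),.01),("platecor",(49,219),.008),("platecor",(45,62),.008),("prongL",(142,75),.17),("prongL",(147,209),.17),("prongR",(219,205),.17),("prongR",(214,77),.17)]:
    print(n,onz(T,A(*p),z))
print("red",tri(T,(523,207),S,(350,168)))
# pan rim
g=T["image"].min(2)>190
q=np.zeros(g.shape,np.uint8);q[195:315,265:385]=g[195:315,265:385]
c=max(cv2.findContours(q,0,1)[0],key=cv2.contourArea)
P=np.array([onz(T,p[0],.058)[:2] for p in c.astype(float)])
Am=np.c_[2*P,np.ones(len(P))];s=np.linalg.lstsq(Am,(P**2).sum(1),rcond=None)[0];print("rim",s[:2],np.sqrt(s[2]+s[:2]@s[:2]))
ps=blob((h[...,0]<25)&(h[...,1]>60)&(h[...,2]<130),(300,230,350,280));print("cog",ps[0],ps[1],onz(T,ps[0],.025))
n=(260+143/2.222,190+143/2.222);print("nut",onz(T,n,.039))
for u in[(83,258),(57,253),(100,281),(62,237),(110,258)]:
    L=onz(T,(260+u[0]/2.222,190+u[1]/2.222),.04);v=L[:2]-s[:2];print("lug",L,np.hypot(*v),np.degrees(np.arctan2(v[1],v[0])))
E
```

```text
cap [489.1493 274.2985] [485 270   9   9  67] [383.  156.5] [381 156   5   2  10] (array([ 0.4765, -0.2776,  0.2208]), np.float64(0.00013756282058942362)) [ 0.4766 -0.2779  0.22  ] [ 0.4768 -0.2789  0.22  ]
head ((488.5, 274.5), (15.0, 15.0), 90.0) [[ 0.4892 -0.2649]
 [ 0.4885 -0.2902]
 [ 0.4634 -0.2886]
 [ 0.4641 -0.2633]] [ 0.4763 -0.2767  0.22  ]
bolt [ 0.5329 -0.2483  0.01  ]
bolt [ 0.5327 -0.308   0.01  ]
bolt [ 0.4449 -0.2471  0.01  ]
platecor [ 0.4357 -0.2347  0.008 ]
platecor [ 0.5438 -0.2375  0.008 ]
prongL [ 0.5224 -0.2574  0.17  ]
prongL [ 0.4433 -0.2558  0.17  ]
prongR [ 0.4444 -0.2984  0.17  ]
prongR [ 0.52   -0.3002  0.17  ]
red (array([ 0.6109, -0.3994,  0.0769]), np.float64(0.002566537773749695))
rim [ 0.5299 -0.0059] 0.10453712562016015
cog [324.1065 254.7986] [310 241  29  28 432] [ 0.5291 -0.0063  0.025 ]
nut [ 0.5291 -0.0065  0.039 ]
lug [0.4271 0.0505 0.04  ] 0.11718958299514629 151.27256518701938
lug [0.4322 0.0737 0.04  ] 0.12598548272982318 140.83424924334463
lug [0.4063 0.0357 0.04  ] 0.13040997972273222 161.40626249564724
lug [0.4464 0.0689 0.04  ] 0.11210664273612737 138.1705690798228
lug [0.4265 0.0262 0.04  ] 0.10828853636578901 162.76493272060932
```

Request:
play_rows --rows '[{"slide":[0,0,-0.08],"delta_rot":[0,0,0.905],"fingers":1},{"slide":[0,0,-0.08],"delta_rot":[0,0,0.905],"fingers":1},{"slide":[0,0,-0.08],"delta_rot":[0,0,0.905],"fingers":1},{"slide":[0,0,-0.08],"delta_rot":[0,0,0.905],"fingers":1},{"slide":[0,0,-0.08],"delta_rot":[0,0,0.905],"fingers":1},{"slide":[0,0,-0.08],"delta_rot":[0,0,0.905],"fingers":1},{"slide":[0,0,0],"delta_rot":[0,0,0],"fingers":1}]' --squeeze 40

```text
time_s: 0.98
tcp_pos: [0.2715, -0.6183, 0.2991]
eef_rot: [-179.9, 0.0, 178.8]
contact_force: [0.1, -0.0, -0.7]
gripper_width: 0.0871
gripper_force: 0.0
```

Request:
play_rows --rows '[{"slide":[-0.165,0.287,0],"delta_rot":[0,0,0],"fingers":0.4},{"slide":[-0.165,0.287,0],"delta_rot":[0,0,0],"fingers":0.4},{"slide":[-0.165,0.287,0],"delta_rot":[0,0,0],"fingers":0.4},{"slide":[-0.165,0.287,0],"delta_rot":[0,0,0],"fingers":0.4},{"slide":[-0.165,0.287,0],"delta_rot":[0,0,0],"fingers":0.4},{"slide":[-0.165,0.287,0],"delta_rot":[0,0,0],"fingers":0.4},{"slide":[-0.165,0.287,0],"delta_rot":[0,0,0],"fingers":0.4},{"slide":[-0.165,0.287,0],"delta_rot":[0,0,0],"fingers":0.4}]'

```text
time_s: 1.98
tcp_pos: [0.4767, -0.2761, 0.2978]
eef_rot: [180.0, -0.0, 178.9]
contact_force: [0.4, -0.4, 0.7]
gripper_width: 0.0616
gripper_force: 0.0
```

Request:
play_rows --rows '[{"slide":[0,0,0],"delta_rot":[0,0,0],"fingers":0.4}]'

```text
time_s: 2.1
tcp_pos: [0.4775, -0.2752, 0.2977]
eef_rot: [180.0, -0.0, 179.1]
contact_force: [0.7, -1.1, -0.4]
gripper_width: 0.0615
gripper_force: 0.0
```

Request:
play_rows --rows '[{"slide":[0.005,-0.015,0.2],"delta_rot":[0,0,0],"fingers":0.4},{"slide":[0,0,0.2],"delta_rot":[0,0,0],"fingers":0.4},{"slide":[0,0,0.2],"delta_rot":[0,0,0],"fingers":0.4},{"slide":[0,0,0.1],"delta_rot":[0,0,0],"fingers":0.4},{"slide":[0,0,0.07],"delta_rot":[0,0,0],"fingers":0.4},{"slide":[0,0,0],"delta_rot":[0,0,0],"fingers":0.4}]'

```text
time_s: 2.85
tcp_pos: [0.4755, -0.2802, 0.1828]
eef_rot: [180.0, -0.0, 178.8]
contact_force: [0.5, 0.1, 0.4]
gripper_width: 0.0614
gripper_force: 0.0
```

```bash
python3 - <<'E'
from plant import r
import cv2,numpy as np
s=r.get_state();print(s["tcp_pos"],s["eef_rot"])
a=r.capture("scene")["image"][130:240,330:450];b=r.capture("top")["image"][215:325,420:550]
cv2.imwrite("pics/g.png",np.hstack([cv2.resize(a,None,fx=3,fy=3),cv2.resize(b,None,fx=3,fy=3)]))
E
```

```text
[ 0.47546376 -0.2801781   0.18284605] [ 1.79996694e+02 -3.74177311e-02  1.78824340e+02]
```

View pics/g.png

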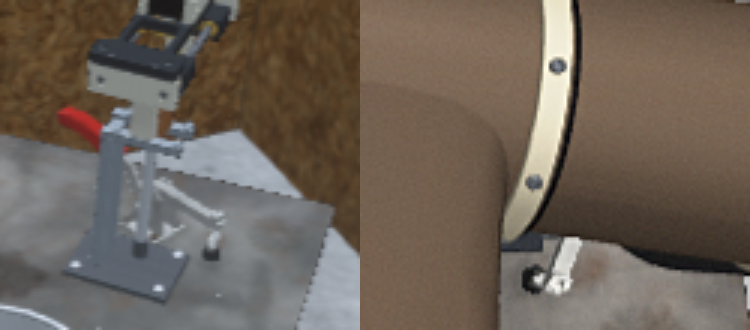

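The scene view shows the fingers straddling the head above the prongs, and the stirrer still hangs upright. I'll correct y by about 2 mm and close.

Request:
play_rows --rows '[{"slide":[-0.006,0.016,0],"delta_rot":[0,0,0],"fingers":0.0},{"slide":[0,0,0],"delta_rot":[0,0,0],"fingers":-0.6},{"slide":[0,0,0],"delta_rot":[0,0,0],"fingers":-1},{"slide":[0,0,0],"delta_rot":[0,0,0],"fingers":-1},{"slide":[0,0,0],"delta_rot":[0,0,0],"fingers":-1},{"slide":[0,0,0],"delta_rot":[0,0,0],"fingers":-1}]' --squeeze 40

```text
time_s: 3.7
tcp_pos: [0.4766, -0.2776, 0.1832]
eef_rot: [-180.0, 0.0, 178.8]
contact_force: [0.6, 1.1, 1.0]
gripper_width: 0.0274
gripper_force: 40.0
```

Request:
play_rows --rows '[{"slide":[0,0,-0.05],"delta_rot":[0,0,0],"fingers":-1},{"slide":[0,0,-0.04],"delta_rot":[0,0,0],"fingers":-1},{"slide":[0,0,0],"delta_rot":[0,0,0],"fingers":-1},{"slide":[0.12,0,0],"delta_rot":[0,0,0],"fingers":-1},{"slide":[0.2,0,0],"delta_rot":[0,0,0],"fingers":-1},{"slide":[0.2,0,0],"delta_rot":[0,0,0],"fingers":-1},{"slide":[0,0,-0.2],"delta_rot":[0,0,0],"fingers":-1},{"slide":[0,0,-0.2],"delta_rot":[0,0,0],"fingers":-1}]'

```text
time_s: 4.7
tcp_pos: [0.397, -0.2759, 0.2571]
eef_rot: [180.0, -0.0, 178.8]
contact_force: [0.3, -0.9, -0.3]
gripper_width: 0.0276
gripper_force: 40.0
```

Request:
play_rows --rows '[{"slide":[0,0,0],"delta_rot":[0,0,0],"fingers":-1},{"slide":[0,0,0],"delta_rot":[0,0,0],"fingers":-1}]'

```text
time_s: 4.95
tcp_pos: [0.3976, -0.2756, 0.2559]
eef_rot: [180.0, -0.0, 178.8]
contact_force: [-0.5, -0.2, -1.0]
gripper_width: 0.0276
gripper_force: 40.0
```

```bash
python3 - <<'E'
from plant import r
import cv2,numpy as np,pickle
c=r.capture("scene");pickle.dump(c,open("c1.pkl","wb"))
cv2.imwrite("pics/l.png",cv2.resize(c["image"][130:280,280:480],None,fx=4,fy=4))
E
```

```text
(no output)
```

View pics/l.png

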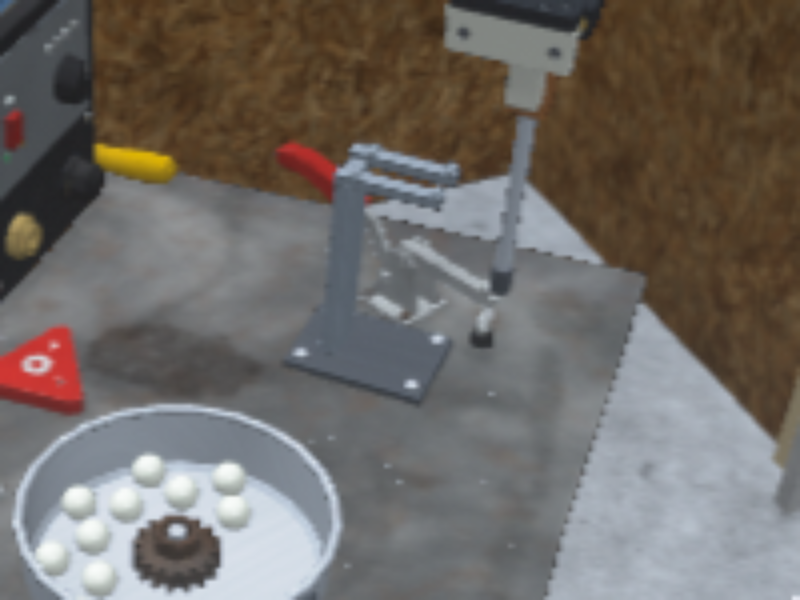

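The stirrer is out of the stand, gripped straight, with its foot near crop (500,292). The stand stands clear and the balls lie in the far half of the pan.

Request:
play_rows --rows '[{"slide":[-0.058,0.252,0],"delta_rot":[0,0,0],"fingers":-1},{"slide":[-0.058,0.252,0],"delta_rot":[0,0,0],"fingers":-1},{"slide":[-0.058,0.252,0],"delta_rot":[0,0,0],"fingers":-1},{"slide":[-0.058,0.252,0],"delta_rot":[0,0,0],"fingers":-1},{"slide":[-0.058,0.252,0],"delta_rot":[0,0,0],"fingers":-1},{"slide":[-0.058,0.252,0],"delta_rot":[0,0,0],"fingers":-1},{"slide":[-0.058,0.252,0],"delta_rot":[0,0,0],"fingers":-1},{"slide":[-0.058,0.252,0],"delta_rot":[0,0,0],"fingers":-1}]'

```text
time_s: 6.0
tcp_pos: [0.4739, 0.026, 0.2554]
eef_rot: [-180.0, -0.1, 178.8]
contact_force: [0.5, -0.4, -0.4]
gripper_width: 0.0278
gripper_force: 40.0
```

Request:
play_rows --rows '[{"slide":[0,0,0],"delta_rot":[0,0,0],"fingers":-1},{"slide":[0,0,0],"delta_rot":[0,0,0],"fingers":-1},{"slide":[0,0,0],"delta_rot":[0,0,0],"fingers":-1}]'

```text
time_s: 6.38
tcp_pos: [0.474, 0.0242, 0.2562]
eef_rot: [-180.0, -0.0, 178.8]
contact_force: [0.7, 0.6, -1.5]
gripper_width: 0.0278
gripper_force: 40.0
```

```bash
cat >> h.py <<'E'
YAW=np.radians(178.8); PAN=np.array([.5297,-.006]); LUG=151.
def tool(d):
    return np.round(np.array([np.cos(YAW)*d[0]+np.sin(YAW)*d[1], np.sin(YAW)*d[0]-np.cos(YAW)*d[1]])/.15,3)
def ring(th,r): return PAN+r*np.array([np.cos(np.radians(LUG+th)),np.sin(np.radians(LUG+th))])
E
python3 - <<'E'
from plant import r
import pickle
from h import *
c=pickle.load(open("c1.pkl","rb")); print("foot seen",onz(c,(405,202.5),.095))
s=r.get_state();print(s["tcp_pos"],ring(0,.064),tool(ring(0,.064)-s["tcp_pos"][:2]))
c=r.capture("scene");cv2.imwrite("pics/p.png",cv2.resize(c["image"][130:330,250:450],None,fx=3,fy=3))
for rad in(.064,.056):
  for q in range(4):
    print(rad,q,[tool(ring(q*90+11.25*(i+1),rad)-ring(q*90+11.25*i,rad)).tolist() for i in range(8)])
E
```

```text
foot seen [ 0.39496987 -0.27005837  0.095     ]
[0.47400593 0.02415186 0.25617341] [0.47372434 0.02502782] [0.002 0.006]
0.064 0 [[0.032, -0.077], [0.016, -0.082], [-0.0, -0.084], [-0.017, -0.082], [-0.032, -0.077], [-0.047, -0.069], [-0.059, -0.059], [-0.07, -0.046]]
0.064 1 [[-0.077, -0.032], [-0.082, -0.016], [-0.084, 0.0], [-0.082, 0.017], [-0.077, 0.032], [-0.069, 0.047], [-0.059, 0.059], [-0.046, 0.07]]
0.064 2 [[-0.032, 0.077], [-0.016, 0.082], [0.0, 0.084], [0.017, 0.082], [0.032, 0.077], [0.047, 0.069], [0.059, 0.059], [0.07, 0.046]]
0.064 3 [[0.077, 0.032], [0.082, 0.016], [0.084, -0.0], [0.082, -0.017], [0.077, -0.032], [0.069, -0.047], [0.059, -0.059], [0.046, -0.07]]
0.056 0 [[0.028, -0.068], [0.014, -0.072], [-0.0, -0.073], [-0.015, -0.072], [-0.028, -0.067], [-0.041, -0.061], [-0.052, -0.051], [-0.061, -0.04]]
0.056 1 [[-0.068, -0.028], [-0.072, -0.014], [-0.073, 0.0], [-0.072, 0.015], [-0.067, 0.028], [-0.061, 0.041], [-0.051, 0.052], [-0.04, 0.061]]
0.056 2 [[-0.028, 0.068], [-0.014, 0.072], [0.0, 0.073], [0.015, 0.072], [0.028, 0.067], [0.041, 0.061], [0.052, 0.051], [0.061, 0.04]]
0.056 3 [[0.068, 0.028], [0.072, 0.014], [0.073, -0.0], [0.072, -0.015], [0.067, -0.028], [0.061, -0.041], [0.051, -0.052], [0.04, -0.061]]
```

View pics/p.png

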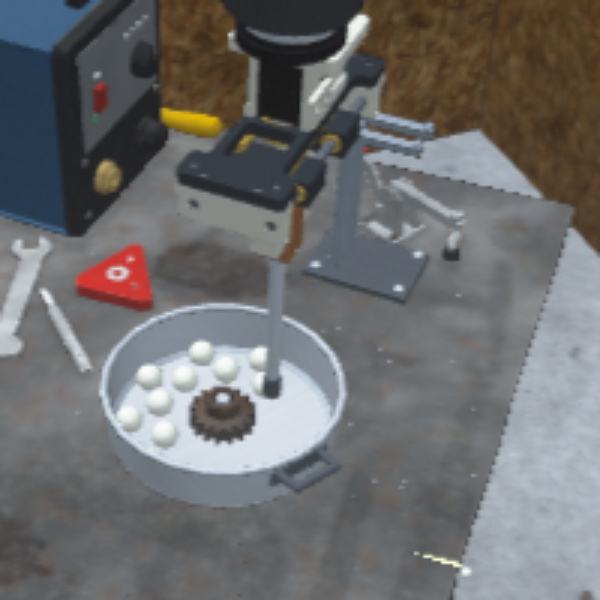

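The foot hangs over clear floor on the lug side of the cog at crop (272,390), so I can lower it.

Request:
play_rows --rows '[{"slide":[0.002,0.006,0.2],"delta_rot":[0,0,0],"fingers":-1},{"slide":[0,0,0.2],"delta_rot":[0,0,0],"fingers":-1},{"slide":[0,0,0.1],"delta_rot":[0,0,0],"fingers":-1},{"slide":[0,0,0.04],"delta_rot":[0,0,0],"fingers":-1},{"slide":[0,0,0],"delta_rot":[0,0,0],"fingers":-1},{"slide":[0,0,0],"delta_rot":[0,0,0],"fingers":-1}]'

```text
time_s: 7.18
tcp_pos: [0.4747, 0.0259, 0.1765]
eef_rot: [180.0, 0.1, 178.8]
contact_force: [0.1, -0.4, -1.6]
gripper_width: 0.0278
gripper_force: 40.0
```

Foot z is about 13.5 mm. Now the first turn at 64 mm radius.

Request:
play_rows --rows '[{"slide":[0.032,-0.077,0],"delta_rot":[0,0,0],"fingers":-1},{"slide":[0.016,-0.082,0],"delta_rot":[0,0,0],"fingers":-1},{"slide":[0,-0.084,0],"delta_rot":[0,0,0],"fingers":-1},{"slide":[-0.017,-0.082,0],"delta_rot":[0,0,0],"fingers":-1},{"slide":[-0.032,-0.077,0],"delta_rot":[0,0,0],"fingers":-1},{"slide":[-0.047,-0.069,0],"delta_rot":[0,0,0],"fingers":-1},{"slide":[-0.059,-0.059,0],"delta_rot":[0,0,0],"fingers":-1},{"slide":[-0.07,-0.046,0],"delta_rot":[0,0,0],"fingers":-1}]'

```text
time_s: 8.18
tcp_pos: [0.4997, -0.0618, 0.1755]
eef_rot: [-180.0, -0.0, 178.8]
contact_force: [0.5, 0.1, -1.7]
gripper_width: 0.0278
gripper_force: 40.0
```

Request:
play_rows --rows '[{"slide":[-0.077,-0.032,0],"delta_rot":[0,0,0],"fingers":-1},{"slide":[-0.082,-0.016,0],"delta_rot":[0,0,0],"fingers":-1},{"slide":[-0.084,0,0],"delta_rot":[0,0,0],"fingers":-1},{"slide":[-0.082,0.017,0],"delta_rot":[0,0,0],"fingers":-1}]'

```text
time_s: 8.68
tcp_pos: [0.5484, -0.0666, 0.1754]
eef_rot: [-180.0, -0.0, 178.8]
contact_force: [0.4, 0.0, -0.4]
gripper_width: 0.028
gripper_force: 40.0
```

Request:
play_rows --rows '[{"slide":[-0.077,0.032,0],"delta_rot":[0,0,0],"fingers":-1},{"slide":[-0.069,0.047,0],"delta_rot":[0,0,0],"fingers":-1},{"slide":[-0.059,0.059,0],"delta_rot":[0,0,0],"fingers":-1},{"slide":[-0.046,0.07,0],"delta_rot":[0,0,0],"fingers":-1}]'

```text
time_s: 9.18
tcp_pos: [0.5869, -0.0354, 0.1757]
eef_rot: [180.0, 0.1, 178.8]
contact_force: [-0.3, -0.2, -1.2]
gripper_width: 0.0279
gripper_force: 40.0
```

Request:
play_rows --rows '[{"slide":[-0.032,0.077,0],"delta_rot":[0,0,0],"fingers":-1},{"slide":[-0.016,0.082,0],"delta_rot":[0,0,0],"fingers":-1},{"slide":[0,0.084,0],"delta_rot":[0,0,0],"fingers":-1},{"slide":[0.017,0.082,0],"delta_rot":[0,0,0],"fingers":-1}]'

```text
time_s: 9.68
tcp_pos: [0.5914, 0.0132, 0.1756]
eef_rot: [180.0, 0.0, 178.8]
contact_force: [0.2, -0.5, -1.0]
gripper_width: 0.0277
gripper_force: 40.0
```

Request:
play_rows --rows '[{"slide":[0.032,0.077,0],"delta_rot":[0,0,0],"fingers":-1},{"slide":[0.047,0.069,0],"delta_rot":[0,0,0],"fingers":-1},{"slide":[0.059,0.059,0],"delta_rot":[0,0,0],"fingers":-1},{"slide":[0.07,0.046,0],"delta_rot":[0,0,0],"fingers":-1}]'

```text
time_s: 10.18
tcp_pos: [0.5603, 0.0511, 0.1756]
eef_rot: [180.0, 0.0, 178.8]
contact_force: [-1.6, -0.2, -2.0]
gripper_width: 0.0279
gripper_force: 40.0
```

```bash
python3 - <<'E'
from plant import r
from h import *
s=r.get_state();print(s["tcp_pos"],ring(270,.064))
c=r.capture("scene");cv2.imwrite("pics/q.png",cv2.resize(c["image"][180:330,250:400],None,fx=3,fy=3))
E
```

```text
[0.56029419 0.05107874 0.17559556] [0.56072782 0.04997566]
```

View pics/q.png

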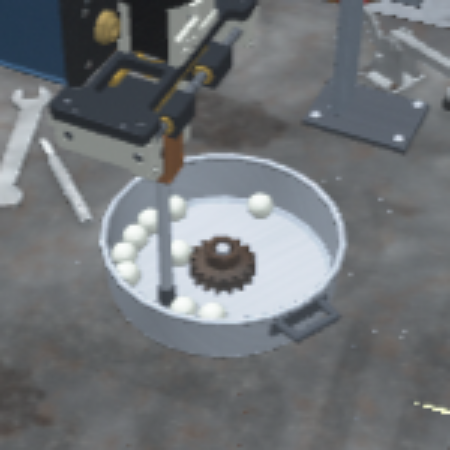

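All the balls are in the pan and the pan hasn't moved. The foot, at crop (167,297), is pushing balls ahead of it. I'll finish turn one, then narrow to 56 mm radius for turn two.

Request:
play_rows --rows '[{"slide":[0.077,0.032,0],"delta_rot":[0,0,0],"fingers":-1},{"slide":[0.082,0.016,0],"delta_rot":[0,0,0],"fingers":-1},{"slide":[0.084,0,0],"delta_rot":[0,0,0],"fingers":-1},{"slide":[0.082,-0.017,0],"delta_rot":[0,0,0],"fingers":-1},{"slide":[0.077,-0.032,0],"delta_rot":[0,0,0],"fingers":-1},{"slide":[0.069,-0.047,0],"delta_rot":[0,0,0],"fingers":-1},{"slide":[0.059,-0.059,0],"delta_rot":[0,0,0],"fingers":-1},{"slide":[0.046,-0.07,0],"delta_rot":[0,0,0],"fingers":-1}]'

```text
time_s: 11.22
tcp_pos: [0.4736, 0.0251, 0.1756]
eef_rot: [180.0, 0.0, 178.8]
contact_force: [-0.4, -0.5, -0.9]
gripper_width: 0.0279
gripper_force: 40.0
```

Request:
play_rows --rows '[{"slide":[-0.02,-0.02,0],"delta_rot":[0,0,0],"fingers":-1},{"slide":[0.0,-0.03,0],"delta_rot":[0,0,0],"fingers":-1}]'

```text
time_s: 11.48
tcp_pos: [0.4776, 0.018, 0.1756]
eef_rot: [180.0, 0.0, 178.8]
contact_force: [0.2, 0.1, -1.2]
gripper_width: 0.0279
gripper_force: 40.0
```

```bash
python3 - <<'E'
from plant import r
from h import *
s=r.get_state();p=s["tcp_pos"];v=p[:2]-PAN;th=np.degrees(np.arctan2(v[1],v[0]))-LUG
print(p,np.hypot(*v),th%360)
E
```

```text
[0.47758574 0.0179958  0.17563912] 0.0573732918346275 4.276485225123167
```

Request:
play_rows --rows '[{"slide":[0.012,-0.042,0],"delta_rot":[0,0,0],"fingers":-1},{"slide":[0.014,-0.072,0],"delta_rot":[0,0,0],"fingers":-1},{"slide":[0,-0.073,0],"delta_rot":[0,0,0],"fingers":-1},{"slide":[-0.015,-0.072,0],"delta_rot":[0,0,0],"fingers":-1},{"slide":[-0.028,-0.067,0],"delta_rot":[0,0,0],"fingers":-1},{"slide":[-0.041,-0.061,0],"delta_rot":[0,0,0],"fingers":-1},{"slide":[-0.052,-0.051,0],"delta_rot":[0,0,0],"fingers":-1},{"slide":[-0.061,-0.04,0],"delta_rot":[0,0,0],"fingers":-1}]'

```text
time_s: 12.48
tcp_pos: [0.5018, -0.0545, 0.1755]
eef_rot: [-180.0, -0.0, 178.8]
contact_force: [0.2, -0.6, -1.5]
gripper_width: 0.0276
gripper_force: 40.0
```

Request:
play_rows --rows '[{"slide":[-0.068,-0.028,0],"delta_rot":[0,0,0],"fingers":-1},{"slide":[-0.072,-0.014,0],"delta_rot":[0,0,0],"fingers":-1},{"slide":[-0.073,0,0],"delta_rot":[0,0,0],"fingers":-1},{"slide":[-0.072,0.015,0],"delta_rot":[0,0,0],"fingers":-1},{"slide":[-0.067,0.028,0],"delta_rot":[0,0,0],"fingers":-1},{"slide":[-0.061,0.041,0],"delta_rot":[0,0,0],"fingers":-1},{"slide":[-0.051,0.052,0],"delta_rot":[0,0,0],"fingers":-1},{"slide":[-0.04,0.061,0],"delta_rot":[0,0,0],"fingers":-1}]'

```text
time_s: 13.48
tcp_pos: [0.5776, -0.0316, 0.1755]
eef_rot: [-180.0, -0.0, 178.8]
contact_force: [1.1, -0.4, -1.5]
gripper_width: 0.0279
gripper_force: 40.0
```

Request:
play_rows --rows '[{"slide":[-0.028,0.068,0],"delta_rot":[0,0,0],"fingers":-1},{"slide":[-0.014,0.072,0],"delta_rot":[0,0,0],"fingers":-1},{"slide":[0,0.073,0],"delta_rot":[0,0,0],"fingers":-1},{"slide":[0.015,0.072,0],"delta_rot":[0,0,0],"fingers":-1},{"slide":[0.028,0.067,0],"delta_rot":[0,0,0],"fingers":-1},{"slide":[0.041,0.061,0],"delta_rot":[0,0,0],"fingers":-1},{"slide":[0.052,0.051,0],"delta_rot":[0,0,0],"fingers":-1},{"slide":[0.061,0.04,0],"delta_rot":[0,0,0],"fingers":-1}]'

```text
time_s: 14.48
tcp_pos: [0.5548, 0.0442, 0.1756]
eef_rot: [180.0, 0.0, 178.8]
contact_force: [0.4, -0.1, -1.8]
gripper_width: 0.0277
gripper_force: 40.0
```

Request:
play_rows --rows '[{"slide":[0.068,0.028,0],"delta_rot":[0,0,0],"fingers":-1},{"slide":[0.072,0.014,0],"delta_rot":[0,0,0],"fingers":-1},{"slide":[0.073,0,0],"delta_rot":[0,0,0],"fingers":-1},{"slide":[0.072,-0.015,0],"delta_rot":[0,0,0],"fingers":-1},{"slide":[0.067,-0.028,0],"delta_rot":[0,0,0],"fingers":-1},{"slide":[0.061,-0.041,0],"delta_rot":[0,0,0],"fingers":-1},{"slide":[0.051,-0.052,0],"delta_rot":[0,0,0],"fingers":-1},{"slide":[0.04,-0.061,0],"delta_rot":[0,0,0],"fingers":-1}]'

```text
time_s: 15.48
tcp_pos: [0.479, 0.0215, 0.1756]
eef_rot: [180.0, 0.0, 178.8]
contact_force: [1.2, 0.1, -1.5]
gripper_width: 0.0282
gripper_force: 40.0
```

Request:
play_rows --rows '[{"slide":[0,0,0],"delta_rot":[0,0,0],"fingers":-1},{"slide":[0,0,0],"delta_rot":[0,0,0],"fingers":-1},{"slide":[0,0,0],"delta_rot":[0,0,0],"fingers":-1}]'

```text
time_s: 15.85
tcp_pos: [0.4797, 0.0222, 0.1755]
eef_rot: [-180.0, -0.0, 178.8]
contact_force: [0.1, -0.2, -1.0]
gripper_width: 0.0278
gripper_force: 40.0
```

```bash
python3 - <<'E'
from plant import r
from h import *
s=r.get_state();p=s["tcp_pos"];v=p[:2]-PAN;th=np.degrees(np.arctan2(v[1],v[0]))-LUG
print(p,np.hypot(*v),th%360, s["time_s"])
c=r.capture("scene");cv2.imwrite("pics/q2.png",cv2.resize(c["image"][130:330,250:450],None,fx=3,fy=3))
E
```

```text
[0.47973493 0.02223607 0.17551294] 0.05739149820825998 359.52850561719515 15.85
```

View pics/q2.png

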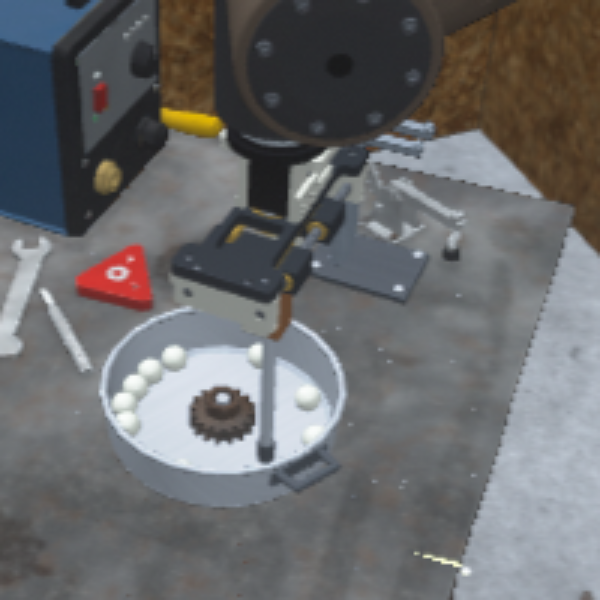

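Two turns are done, ending at the lug with the foot at crop (265,455). About nine balls are visible in the pan and none outside. I'll lift out and move toward the stand, then check the balls from above.

Request:
play_rows --rows '[{"slide":[0,0,-0.14],"delta_rot":[0,0,0],"fingers":-1},{"slide":[0,0,-0.2],"delta_rot":[0,0,0],"fingers":-1},{"slide":[0,0,-0.2],"delta_rot":[0,0,0],"fingers":-1},{"slide":[0,0,0],"delta_rot":[0,0,0],"fingers":-1}]'

```text
time_s: 16.4
tcp_pos: [0.4809, 0.0226, 0.2588]
eef_rot: [179.9, 0.2, 178.8]
contact_force: [0.1, 0.1, -2.4]
gripper_width: 0.0276
gripper_force: 40.0
```

Request:
play_rows --rows '[{"slide":[0.06,-0.25,0],"delta_rot":[0,0,0],"fingers":-1},{"slide":[0.06,-0.25,0],"delta_rot":[0,0,0],"fingers":-1},{"slide":[0.06,-0.25,0],"delta_rot":[0,0,0],"fingers":-1},{"slide":[0.06,-0.25,0],"delta_rot":[0,0,0],"fingers":-1},{"slide":[0.06,-0.25,0],"delta_rot":[0,0,0],"fingers":-1},{"slide":[0.06,-0.25,0],"delta_rot":[0,0,0],"fingers":-1},{"slide":[0.06,-0.25,0],"delta_rot":[0,0,0],"fingers":-1},{"slide":[0.06,-0.25,0],"delta_rot":[0,0,0],"fingers":-1}]'

```text
time_s: 17.4
tcp_pos: [0.4007, -0.2773, 0.2556]
eef_rot: [180.0, -0.1, 178.8]
contact_force: [0.9, -0.3, -1.5]
gripper_width: 0.028
gripper_force: 40.0
```

Request:
play_rows --rows '[{"slide":[0,0,0],"delta_rot":[0,0,0],"fingers":-1},{"slide":[0,0,0],"delta_rot":[0,0,0],"fingers":-1},{"slide":[0,0,0],"delta_rot":[0,0,0],"fingers":-1}]'

```text
time_s: 17.77
tcp_pos: [0.4015, -0.2756, 0.2563]
eef_rot: [180.0, -0.0, 178.9]
contact_force: [-0.7, 0.2, -1.9]
gripper_width: 0.0278
gripper_force: 40.0
```

```bash
python3 - <<'E'
from plant import r
from h import *
import pickle
s=r.get_state();p=s["tcp_pos"];print(p)
T=r.capture("top");d=pickle.load(open("c0.pkl","rb"))["top"]
cv2.imwrite("pics/t2.png",np.hstack([cv2.resize(x["image"][190:325,260:390],None,fx=3,fy=3) for x in(d,T)]))
H=np.array([.4766,-.2776]);print(tool(H-p[:2])*.15)
E
```

```text
[ 0.4014662  -0.27563883  0.25627763]
[-0.07515 -0.00045]
```

View pics/t2.png

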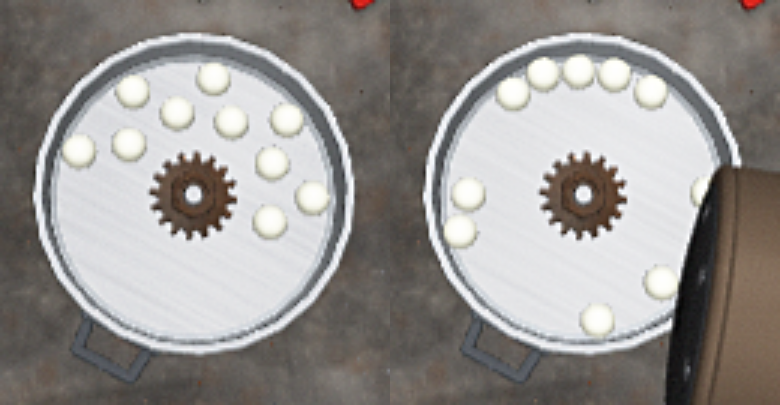

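All ten balls are in the pan and spread along the wall, and the pan and lug are where they began. The stirrer goes back to the stand next.

Request:
play_rows --rows '[{"slide":[0,0,0.2],"delta_rot":[0,0,0],"fingers":-1},{"slide":[0,0,0.14],"delta_rot":[0,0,0],"fingers":-1},{"slide":[0,0,0.06],"delta_rot":[0,0,0],"fingers":-1},{"slide":[0,0,0],"delta_rot":[0,0,0],"fingers":-1},{"slide":[0,0,0],"delta_rot":[0,0,0],"fingers":-1},{"slide":[0,0,0],"delta_rot":[0,0,0],"fingers":-1}]'

```text
time_s: 18.58
tcp_pos: [0.4018, -0.2765, 0.1973]
eef_rot: [-180.0, 0.1, 178.8]
contact_force: [-0.3, -1.1, -1.5]
gripper_width: 0.0279
gripper_force: 40.0
```

Request:
play_rows --rows '[{"slide":[-0.1,0.003,0],"delta_rot":[0,0,0],"fingers":-1},{"slide":[-0.12,0,0],"delta_rot":[0,0,0],"fingers":-1},{"slide":[-0.12,0,0],"delta_rot":[0,0,0],"fingers":-1},{"slide":[-0.1,0,0],"delta_rot":[0,0,0],"fingers":-1},{"slide":[-0.06,0,0],"delta_rot":[0,0,0],"fingers":-1},{"slide":[0,0,0],"delta_rot":[0,0,0],"fingers":-1},{"slide":[0,0,0],"delta_rot":[0,0,0],"fingers":-1},{"slide":[0,0,0],"delta_rot":[0,0,0],"fingers":-1}]'

```text
time_s: 19.58
tcp_pos: [0.4759, -0.2775, 0.1968]
eef_rot: [-180.0, 0.0, 178.8]
contact_force: [-0.2, 1.0, -1.5]
gripper_width: 0.0278
gripper_force: 40.0
```

Lower 13.5 mm to the original height of 0.183.

Request:
play_rows --rows '[{"slide":[-0.003,0,0.04],"delta_rot":[0,0,0],"fingers":-1},{"slide":[0,0,0.03],"delta_rot":[0,0,0],"fingers":-1},{"slide":[0,0,0.018],"delta_rot":[0,0,0],"fingers":-1},{"slide":[0,0,0],"delta_rot":[0,0,0],"fingers":-1},{"slide":[0,0,0],"delta_rot":[0,0,0],"fingers":-1},{"slide":[0,0,0],"delta_rot":[0,0,0],"fingers":-1}]'

```text
time_s: 20.32
tcp_pos: [0.4766, -0.2775, 0.1834]
eef_rot: [180.0, -0.0, 178.8]
contact_force: [-0.8, 0.9, 1.0]
gripper_width: 0.0278
gripper_force: 40.0
```

Request:
play_rows --rows '[{"slide":[0,0,0],"delta_rot":[0,0,0],"fingers":-0.3},{"slide":[0,0,0],"delta_rot":[0,0,0],"fingers":-0.1},{"slide":[0,0,0],"delta_rot":[0,0,0],"fingers":0.2},{"slide":[0,0,0],"delta_rot":[0,0,0],"fingers":0.4},{"slide":[0,0,0],"delta_rot":[0,0,0],"fingers":0.4},{"slide":[0,0,-0.1],"delta_rot":[0,0,0],"fingers":0.4},{"slide":[0,0,-0.25],"delta_rot":[0,0,0],"fingers":0.4},{"slide":[0,0,-0.25],"delta_rot":[0,0,0],"fingers":0.4}]'

```text
time_s: 21.32
tcp_pos: [0.4767, -0.2776, 0.2755]
eef_rot: [-180.0, 0.0, 178.8]
contact_force: [0.4, 0.5, -0.3]
gripper_width: 0.0612
gripper_force: 0.0
```

Request:
play_rows --rows '[{"slide":[0,0,-0.25],"delta_rot":[0,0,0],"fingers":0.4},{"slide":[0.2,-0.3,0],"delta_rot":[0,0,0],"fingers":0.4},{"slide":[0.2,-0.3,0],"delta_rot":[0,0,0],"fingers":0.4},{"slide":[0.2,-0.3,0],"delta_rot":[0,0,0],"fingers":0.4},{"slide":[0.2,-0.3,0],"delta_rot":[0,0,0],"fingers":0.4},{"slide":[0.2,-0.3,0],"delta_rot":[0,0,0],"fingers":0.4},{"slide":[0,0,0],"delta_rot":[0,0,0],"fingers":0.4},{"slide":[0,0,0],"delta_rot":[0,0,0],"fingers":0.4}]'

```text
time_s: 22.32
tcp_pos: [0.3219, -0.4995, 0.3115]
eef_rot: [-180.0, 0.0, 178.8]
contact_force: [0.2, -0.1, 0.1]
gripper_width: 0.0611
gripper_force: 0.0
```

```bash
python3 - <<'E'
from plant import r
from h import *
print(r.get_state()["tcp_pos"])
S=r.capture("scene");T=r.capture("top")
f=lambda i:cv2.resize(i,None,fx=3,fy=3)
cv2.imwrite("pics/e.png",np.hstack([f(S["image"][140:240,340:450]),f(T["image"][225:325,420:550])]))
w=lambda c:c["image"].min(2)>215
a=blob(w(T),(470,255,510,295));b=blob(w(S),(375,150,392,165));print(a[0],a[1],b[0],tri(T,a[0],S,b[0]))
E
```

```text
[ 0.32194089 -0.49949814  0.31152571]
[489.08695652 274.75362319] [485 271   9   9  69] [383.22222222 156.44444444] (array([ 0.47577336, -0.2772819 ,  0.22132657]), np.float64(5.783210114488894e-05))
```

View pics/e.png

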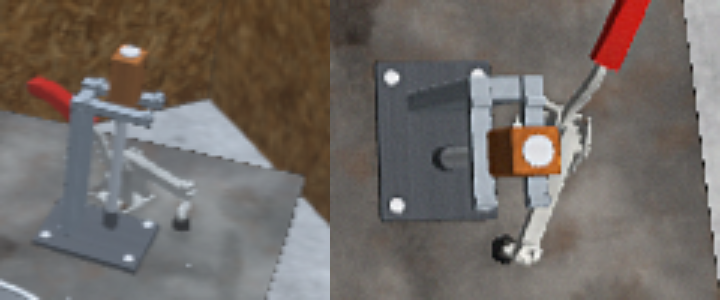

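The stirrer hangs upright between the lips, its cap within 1 mm of where it started. The arm is clear, so I'll hand the job in.

```bash
python3 -c "
from plant import r
print(r.close_job())"
```

```text
the job is handed in; nothing more can be done
None
```

The job is handed in, result not reported: I stirred twice anticlockwise to finish at the lug, all ten balls are still in the unmoved pan, and the stirrer hangs on the stand within about 1 mm of where it started; I inferred rather than measured that each ball pair moved 15 mm, and took no final check picture of the G-clamp and pipe, though the arm never went near them.

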